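# Square up block blanks with a straightedge

## Robot

A 6-joint arm with a two-finger parallel gripper is mounted at the origin on the work surface. World frame = base frame: x ahead of the robot, y to its left, z up, the work surface at z = 0. Lengths are in m, angles in degrees, forces in N, time in s.
With the tool pointing down it reaches from about 0.325 to 0.775 m from the base axis. Payload 5.5 kg.
Tool frame: the origin (TCP) lies midway between the tips of the shut fingers; the grasp point (between the pads) lies robot.hold_point_z behind it (robot.hold_point_z is the distance from the TCP to the grasp point, in m); z points along the fingers, y is the line along which they close (so a half turn about z gives the same grasp; the last joint's range is limited). The gripper opens to 85 mm and grips with 20 to 120 N. Pads are 22 mm wide; open, the fingers measure 114 mm over their backs; the gripper's body (76 mm by 85 mm) begins 54 mm behind the grasp point. The pads swing forward as they close: fully open they stand 13 mm farther back than shut.
Start: joints at [72.038, 5.22, 70.514, -0, 104.267, -3.249], TCP at [0.152, 0.58, 0.231] pointing down, gripper open.
Joint ranges: [-164.24, 164.24], [-49.07, 125.15], [9.68, 141.18], [-86.29, 266.29], [3.28, 154.24], [-151.56, 151.56]. Speed limits (degrees/s): [147.25, 147.25, 172.46, 180, 180, 180].

## Interface

Orientations are given as a 3x3 rotation matrix whose columns are the frame's x, y, z axes.
In Python, from rig import robot gives the robot as it stands.
- The arm moves only by the tool jog_arm, never from a script. Its argument "targets" is a list of rows, each an object with "offset": the shift along the tool's x, y, z in mm, a list of three; "angular": the turn, a rotation vector about the tool's x, y, z in rad, a list of three. A call has 1 to 10 rows; each row shifts and turns the commanded pose from where the row before left it, along the tool's axes as they then stand; what a row does not reach is not made up. A row lasts 1/10 s, in which the tool goes at most 50 mm and 8.59 degrees, less where a joint would pass 70% of its speed; a pose out of reach is approached as far as the arm can. A call is refused whole if a number of a shift passes 50 or a number of a turn 0.15, either way. A call with a gripper value outside its range is refused whole. "jaw" is the finger opening in mm, from 0 to 85.4, set as the call begins (left out, the last holds). The fingers move at their own pace and stop on an object; the grip force is fixed at half the most. Time passes only in rows, so rows that do not move let the fingers close. It gives the time, the measured TCP pose, the force, the opening and the grip force at its end, in the units of the state.
- robot.state(): the state, without advancing time (a new reading comes with each control period).
- robot.grab_frame(name): name is "scene" or "side" or "wrist"; returns a dict with "color" (480x640x3 uint8, red, green, blue), "depth" (480x640 float32, m along the optical axis (not along the pixel's ray), 0 where there is no reading), "intrinsics" (3x3 intrinsics, pixels), "T" (4x4, takes a point from camera to world coordinates); the wrist camera has in their place "mount" (4x4, takes a point from camera to tool coordinates, whose origin is the TCP and whose axes are the flange's). Camera axes: x right, y down, z forward; pixel columns grow to the right and rows downward; lengths in m; the calibration is good to about 2 mm. The wrist camera is an equidistant fisheye: a pixel r from the principal point sees the ray r / f radians off the axis. A picture is of the moment at which its call begins: read the wrist's pose just before it.
- robot.sign_off(): hands the job in; it is judged then, once.
The state is a dict: "time_s": time; "q": joint angles; "qd": joint speeds; "effort": joint torques, N m; "tool_pos": TCP position; "tool_rot": TCP orientation; "ft_force": force on the tool from outside, world axes, zero at the start; "ft_torque": the same for the moment, N m; "grip_width": opening from 0.0 (shut) to 1.0 (fully open); "finger_force": force on a finger pad.
Only numpy, scipy, OpenCV 4.12 (cv2) and the standard library are available. Lean on these libraries where they do the work, as an engineer would, in place of code of your own. Each camera call takes 0.05 s, during which the arm holds its last target. There are 200 camera calls.

## Task

Pick up the straightedge by its handle and use it, low over the board (not pressed down on it) and parallel to the stop bar, to push the four loose wooden blanks all together against the stop bar; with its long face across all four, feel for the bar (how far it is set out is not known) and press the row home with a light, steady push of about 10 N for a second, never more than 15 N, so that every blank sits flush against the bar. Then take the straightedge away without spoiling the row and lay it flat on the bench, off the board. Do not touch the blanks with the gripper, and leave the mallet, tin and printing block alone.

Things in the scene. Friction and masses are not known exactly. Their poses are not given: they have to be found in the camera images.
- board: Fixed plywood squaring board lying flat on the bench, 270 mm (its x) by 300 mm (its y), 12 mm thick, top 12 mm above the bench. Origin: centre of its underside, on the bench. Its x points from the robot's side to the far side, where the stop bar is.
- stop: Fixed wooden stop on the far part of the board, slightly angled, 270 mm long (its y), 18 mm high: a rail and, before it, a 12 mm facing bar on two screws, set 0 to 30 mm out towards the blanks. That setting is not measured: feel for it. Origin: mid near face of the bar if set 0 mm out, bottom edge, on the board. x points level away from the blanks; z up. The bar is rigid, parallel to y; takes at most 15 N in all.
- straightedge_grip (a point): Loose straightedge on the bench left or right: aluminium bar 240 mm long (its y), 24 mm wide (x), 20 mm high, with a flat wooden handle along the middle of its top: 80 mm long (y), 16 mm thick (x), from 20 to 78 mm above the underside. This point: centre of the handle, 55 mm above the underside, over the bar's middle. About 0.25 kg.
- blank0_center (a point): Wooden blank 1 of 4, all alike: loose block 32 mm (its x) by 40 mm (its y) by 22 mm high, about 0.03 kg, flat on the board on the robot's side of the stop bar; the four stand in an uneven row along the bar, 20 to 125 mm short of it, each turned up to 20 degrees. This point: its centre, half-way up. x is roughly square to the bar; a 40 mm face is to meet the bar.
- blank1_center (a point): Wooden blank 2 of 4, all alike: loose block 32 mm (its x) by 40 mm (its y) by 22 mm high, about 0.03 kg, flat on the board on the robot's side of the stop bar; the four stand in an uneven row along the bar, 20 to 125 mm short of it, each turned up to 20 degrees. This point: its centre, half-way up. x is roughly square to the bar; a 40 mm face is to meet the bar.
- blank2_center (a point): Wooden blank 3 of 4, all alike: loose block 32 mm (its x) by 40 mm (its y) by 22 mm high, about 0.03 kg, flat on the board on the robot's side of the stop bar; the four stand in an uneven row along the bar, 20 to 125 mm short of it, each turned up to 20 degrees. This point: its centre, half-way up. x is roughly square to the bar; a 40 mm face is to meet the bar.
- blank3_center (a point): Wooden blank 4 of 4, all alike: loose block 32 mm (its x) by 40 mm (its y) by 22 mm high, about 0.03 kg, flat on the board on the robot's side of the stop bar; the four stand in an uneven row along the bar, 20 to 125 mm short of it, each turned up to 20 degrees. This point: its centre, half-way up. x is roughly square to the bar; a 40 mm face is to meet the bar.
- mallet: Bystander: loose wooden mallet lying on the bench on the side of the board opposite the straightedge; head 110 x 60 x 60 mm, handle 26 mm thick, 270 mm long in all. Origin: on the bench under the handle's axis, 15 mm behind the head on the handle side; its x runs from handle to head.
- tin: Bystander: loose closed tin standing on the bench beyond the board, 72 mm across, 85 mm high. Origin: centre of its underside.
- printblock: Bystander: loose hand printing block on the bench beyond the board, 90 x 70 x 30 mm with a round bar handle on top, 57 mm high in all. Origin: centre of its underside.
Things that resemble listed ones, but are neither listed nor needed, are in the scene too. Of the things shaped like the part that bears straightedge_grip, the aluminium one is meant. What is shaped like the part that bears blank1_center but red is not meant.

How it is judged:
By the outcome, as a careful person would: the job done as asked, in the order asked, and still so for the second after the job is handed in, with the robot touching nothing.
It also fails if it takes over 64 s, if anything falls off the work surface, if the arm or the gripper's body presses on something with over 40 N, if the wrist force passes 120 N, or if a joint passes its speed limit or range.

## Working session

There is one attempt and no reset: what is moved stays moved. The work goes in short steps, Python scripts to look and compute and a tool call to move; the robot and the scene stay as the last step left them, time stands still between calls to the robot, and variables do not carry over. Pictures are saved under pics/ and viewed, at most 10 in all, crops included, and the job is handed in when it is done.

Besides the shell and the picture viewer there is one more tool, called after "Call:" by a JSON object that holds its "name" and its "arguments", one argument or row to a line. jog_arm: Moves the arm, as the interface text tells. Its arguments: {"type":"object","properties":{"targets":{"type":"array","items":{"type":"object","properties":{"offset":{"type":"array","items":{"type":"number"}},"angular":{"type":"array","items":{"type":"number"}}}}},"jaw":{"type":"number"}},"required":["targets"]}

```bash
ls; mkdir -p pics; cat > h.py <<'E'
import numpy as np, cv2
from rig import robot
def grab(n):
    f=robot.grab_frame(n); np.savez(f'pics/{n}.npz',**f); return f
def world(f):
    d=f['depth']; K=f['intrinsics']; T=f['T']
    v,u=np.mgrid[:480,:640]
    P=np.stack([(u-K[0,2])/K[0,0]*d,(v-K[1,2])/K[1,1]*d,d,np.ones_like(d)],-1)
    return (P@T.T)[...,:3]
def ray(f,u,v,z):
    K=f['intrinsics'];T=f['T']; r=T[:3,:3]@np.array([(u-K[0,2])/K[0,0],(v-K[1,2])/K[1,1],1]); o=T[:3,3]
    return o+r*(z-o[2])/r[2]
E
python3 - <<'E'
from h import *
print({k:robot.state()[k] for k in('time_s','tool_pos','ft_force','grip_width','tool_rot')},robot.hold_point_z)
for n in('scene','side'):
    f=grab(n); cv2.imwrite(f'pics/{n}1.png',f['color'][...,::-1]); print(n,f['T'].round(3).tolist(),f['intrinsics'].tolist())
E
```

```text
pics
{'time_s': 0.0, 'tool_pos': array([0.15229026, 0.58004091, 0.23013766]), 'ft_force': array([ 0.54184532, -0.44062153, -0.03208637]), 'grip_width': 0.9961202045566665, 'tool_rot': array([[-9.67213165e-01,  2.53965145e-01, -6.31496633e-04],
       [ 2.53965898e-01,  9.67211305e-01, -1.90109046e-03],
       [ 1.27979967e-04, -1.99913833e-03, -9.99997994e-01]])} 0.0187
scene [[0.254, 0.608, -0.752, 1.202], [0.967, -0.143, 0.211, -0.209], [0.021, -0.781, -0.624, 0.627], [0.0, 0.0, 0.0, 1.0]] [[488.98083488535246, 0.0, 318.8890593600175], [0.0, 488.98083488535246, 234.56808655500737], [0.0, 0.0, 1.0]]
side [[0.949, -0.185, 0.255, 0.251], [-0.315, -0.532, 0.786, -0.837], [-0.01, -0.826, -0.564, 0.686], [0.0, 0.0, 0.0, 1.0]] [[576.9072796440264, 0.0, 309.5222120529071], [0.0, 576.9072796440264, 240.03989013954288], [0.0, 0.0, 1.0]]
```

View pics/scene1.png

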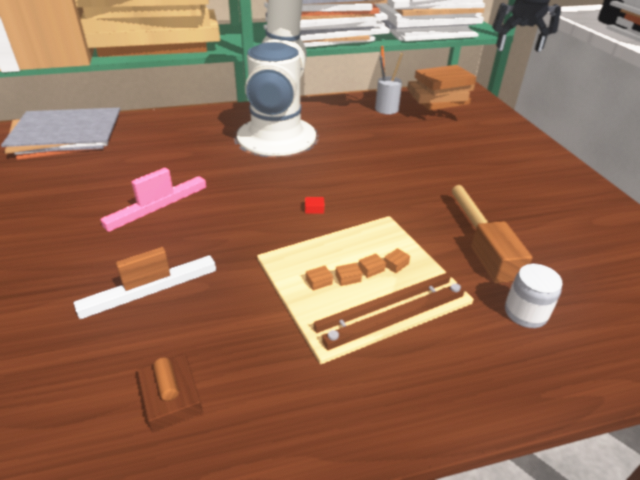

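View pics/side1.png

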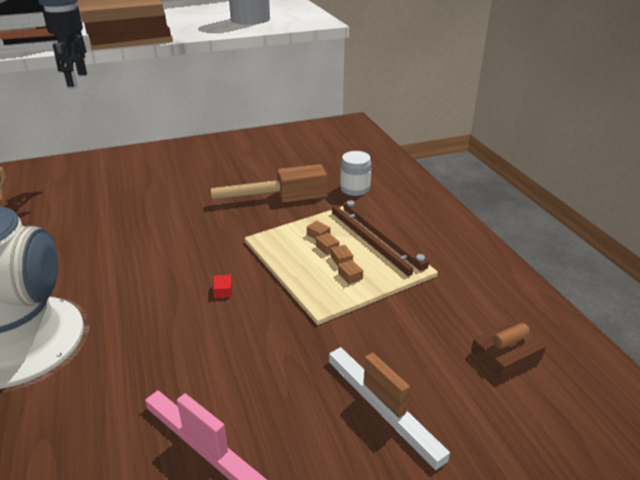

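Scene picture: there are two straightedges, the aluminium one at (145,280) and a pink one at (155,200). I choose the aluminium one. The four wooden blanks are at (319,277), (348,273), (372,265) and (398,260), and the red one at (315,205) is a decoy. The facing bar runs (315,325)–(450,282), with its rail behind it. The mallet is at (495,240), the tin at (533,295) and the print block at (168,390). The side picture agrees: straightedge (390,400), pink one (205,430), board (340,260).

```bash
cat >> h.py <<'E'
def load(n): return dict(np.load(f'pics/{n}.npz'))
def rect(p):
    (c,s,a)=cv2.minAreaRect((p[:,:2]*1000).astype(np.float32)); return np.round(c,1),np.round(s,1),round(a,1)
def comps(m,W,amin=40):
    n,l,st,_=cv2.connectedComponentsWithStats(m.astype(np.uint8))
    for i in range(1,n):
        if st[i,4]>=amin: yield st[i,:4],W[l==i]
E
python3 - <<'E'
from h import *
for n in('scene','side'):
    f=load(n);W=world(f);c=f['color'].astype(int);hsv=cv2.cvtColor(f['color'],cv2.COLOR_RGB2HSV)
    z=W[...,2]; ok=f['depth']>0
    print('==',n)
    work=(W[...,0]>.2)&(W[...,0]<.95)&(abs(W[...,1])<.65)&ok
    lo=lambda a,b:work&(z>a)&(z<b)
    al=lo(.012,.028)&(hsv[...,1]<50)&(hsv[...,2]>120)&(W[...,1]<-.1)
    for nm,m,am in(('alu top',al,200),('handle top',lo(.072,.084)&(W[...,1]<-.1),60),('blank/stop tops',lo(.0265,.042)&(W[...,1]>-.25)&(W[...,1]<.25),60),('board',lo(.007,.017)&(hsv[...,2]>150)&(hsv[...,1]>40),800)):
        for b,p in comps(m,W,am): print(nm,b,'z',np.median(p[:,2]).round(4),rect(p))
s=load('side');
f=load('scene');im=f['color'][180:330,60:230]
im2=s['color'][330:470,310:470]
a=cv2.resize(im,(400,353),interpolation=2);b=cv2.resize(im2,(400,353),interpolation=2)
c=cv2.resize(f['color'][215:365,250:480],(800,520)) 
cv2.imwrite('pics/crop_se.png',np.hstack([a,b])[...,::-1]);cv2.imwrite('pics/crop_bd.png',c[...,::-1])
E
```

```text
== scene
alu top [ 74 256 141  58] z 0.0189 (array([ 528.2, -331.5]), array([ 28.8, 239.5]), 16.0)
handle top [131 168  38  18] z 0.0769 (array([ 267. , -317.2]), array([20.8, 80.1]), 32.0)
handle top [116 247  49  23] z 0.0769 (array([ 527.2, -331.7]), array([21. , 79.8]), 16.7)
blank/stop tops [358 248  52  25] z 0.033 (array([584. ,  91.4]), array([47.1, 96.9]), 4.7)
blank/stop tops [335 262  27  19] z 0.033 (array([595.9,  17.2]), array([35. , 40.5]), 1.9)
blank/stop tops [305 265  28  21] z 0.0331 (array([593.3, -37.2]), array([34.9, 40.9]), 9.2)
blank/stop tops [313 272 138  56] z 0.0291 (array([672.1,  58.9]), array([ 15.7, 270.7]), 11.8)
blank/stop tops [322 283 143  62] z 0.0294 (array([705.9,  66.4]), array([ 22.6, 270.5]), 12.2)
board [257 216 216 146] z 0.0114 (array([594. ,  41.5]), array([272.9, 301.6]), 11.8)
== side
alu top [329 348 121 116] z 0.018 (array([ 525.8, -331.5]), array([ 26.7, 241. ]), 16.4)
handle top [365 353  45  41] z 0.0759 (array([ 526.3, -331.8]), array([18.2, 81.3]), 16.2)
handle top [177 394  47  40] z 0.0761 (array([ 265.3, -318.2]), array([16.9, 80.5]), 30.4)
blank/stop tops [343 201  86  65] z 0.0282 (array([702.6,  66.4]), array([ 23.9, 272.1]), 12.2)
blank/stop tops [332 206  81  65] z 0.0282 (array([670. ,  58.4]), array([ 14.7, 268.7]), 12.7)
blank/stop tops [306 221  47  41] z 0.0317 (array([585. ,  66.8]), array([ 43.9, 146.2]), 7.3)
blank/stop tops [338 260  25  19] z 0.0316 (array([590.7, -37.2]), array([34.2, 43.2]), 11.1)
board [245 211 193 111] z 0.01 (array([592.2,  41.4]), array([270.7, 305.3]), 11.9)
```

View pics/crop_se.png

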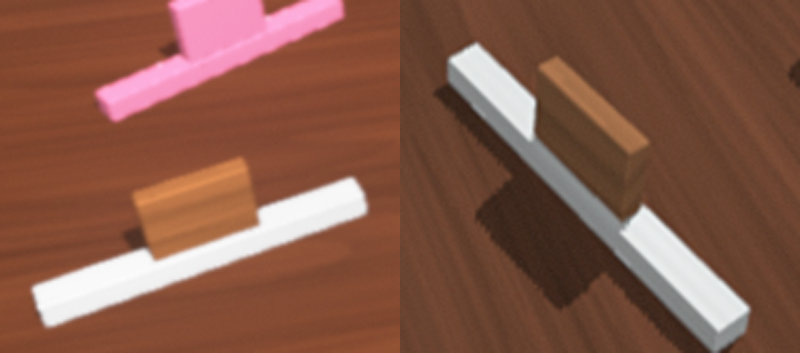

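View pics/crop_bd.png

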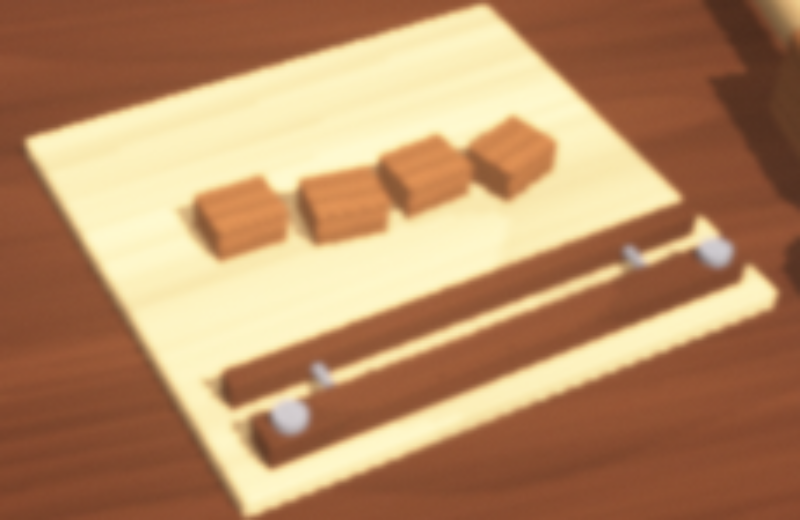

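The crops confirm the choice: an aluminium bar with a wooden handle at about (527,-332) mm, turned 16.4°. The four brown blanks stand clear of the bar. Both views agree on sizes and heights, so I'm moving now.

Call:
{"name": "jog_arm", "arguments": {
  "targets": [
    {"offset": [-29.7, -39.3, 0]},
    {"offset": [-29.7, -39.3, 0]},
    {"offset": [-29.7, -39.3, 0]},
    {"offset": [-29.7, -39.3, 0]},
    {"offset": [-29.7, -39.3, 0]},
    {"offset": [-29.7, -39.3, 0]},
    {"offset": [-29.7, -39.3, 0]},
    {"offset": [-29.7, -39.3, 0]},
    {"offset": [-29.7, -39.3, 0]},
    {"offset": [-29.7, -39.3, 0]}
  ],
  "jaw": 85
}}

```text
$.targets[0]: bad value
```

Call:
{"name": "jog_arm", "arguments": {
  "targets": [
    {"offset": [-29.7, -39.3, 0]},
    {"offset": [-29.7, -39.3, 0]},
    {"offset": [-29.7, -39.3, 0]},
    {"offset": [-29.7, -39.3, 0]},
    {"offset": [-29.7, -39.3, 0]},
    {"offset": [-29.7, -39.3, 0]},
    {"offset": [-29.7, -39.3, 0]},
    {"offset": [-29.7, -39.3, 0]},
    {"offset": [-29.7, -39.3, 0]},
    {"offset": [-29.7, -39.3, 0]}
  ]
}}

```text
$.targets[0]: bad value
```

Call:
{"name": "jog_arm", "arguments": {
  "targets": [
    {"angular": [0, 0, 0.147], "offset": [0, 0, 0]},
    {"angular": [0, 0, 0.147], "offset": [0, 0, 15]},
    {"angular": [0, 0, 0.147], "offset": [0, 0, 15]},
    {"angular": [0, 0, 0.147], "offset": [0, 0, 15]},
    {"angular": [0, 0, 0.147], "offset": [0, 0, 15]},
    {"angular": [0, 0, 0.147], "offset": [0, 0, 15]},
    {"angular": [0, 0, 0.146], "offset": [0, 0, 15]},
    {"offset": [0, 0, 0]},
    {"offset": [0, 0, 0]}
  ]
}}

```text
$.targets[7]: bad value
```

Call:
{"name": "jog_arm", "arguments": {
  "targets": [
    {"offset": [-29.7, -39.3, 0], "angular": [0, 0, 0]},
    {"offset": [-29.7, -39.3, 0], "angular": [0, 0, 0]},
    {"offset": [-29.7, -39.3, 0], "angular": [0, 0, 0]},
    {"offset": [-29.7, -39.3, 0], "angular": [0, 0, 0]},
    {"offset": [-29.7, -39.3, 0], "angular": [0, 0, 0]},
    {"offset": [-29.7, -39.3, 0], "angular": [0, 0, 0]},
    {"offset": [-29.7, -39.3, 0], "angular": [0, 0, 0]},
    {"offset": [-29.7, -39.3, 0], "angular": [0, 0, 0]},
    {"offset": [-29.7, -39.3, 0], "angular": [0, 0, 0]},
    {"offset": [-29.7, -39.3, 0], "angular": [0, 0, 0]}
  ],
  "jaw": 85
}}

```text
time_s: 1.1
tool_pos: [0.3399, 0.1229, 0.2311]
tool_rot: [[-0.967, 0.253, 0.0], [0.253, 0.967, 0.0], [-0.0, 0.0, -1.0]]
ft_force: [2.0, 0.8, 0.8]
grip_width: 0.994
finger_force: 0.0
```

Call:
{"name": "jog_arm", "arguments": {
  "targets": [
    {"offset": [-29.7, -39.3, 0], "angular": [0, 0, 0]},
    {"offset": [-29.7, -39.3, 0], "angular": [0, 0, 0]},
    {"offset": [-29.7, -39.3, 0], "angular": [0, 0, 0]},
    {"offset": [-29.7, -39.3, 0], "angular": [0, 0, 0]},
    {"offset": [-29.7, -39.3, 0], "angular": [0, 0, 0]},
    {"offset": [-29.7, -39.3, 0], "angular": [0, 0, 0]},
    {"offset": [-29.7, -39.3, 0], "angular": [0, 0, 0]},
    {"offset": [-29.7, -39.3, 0], "angular": [0, 0, 0]},
    {"offset": [-29.7, -39.3, 0], "angular": [0, 0, 0]},
    {"offset": [-29.7, -39.3, 0], "angular": [0, 0, 0]}
  ]
}}

```text
time_s: 2.1
tool_pos: [0.5276, -0.3327, 0.2305]
tool_rot: [[-0.967, 0.254, -0.001], [0.254, 0.967, 0.001], [0.001, 0.0, -1.0]]
ft_force: [0.0, 1.0, -0.1]
grip_width: 0.992
finger_force: 0.0
```

Call:
{"name": "jog_arm", "arguments": {
  "targets": [
    {"angular": [0, 0, 0.147], "offset": [0, 0, 0]},
    {"angular": [0, 0, 0.147], "offset": [0, 0, 15]},
    {"angular": [0, 0, 0.147], "offset": [0, 0, 15]},
    {"angular": [0, 0, 0.147], "offset": [0, 0, 15]},
    {"angular": [0, 0, 0.147], "offset": [0, 0, 15]},
    {"angular": [0, 0, 0.147], "offset": [0, 0, 15]},
    {"angular": [0, 0, 0.146], "offset": [0, 0, 15]},
    {"offset": [0, 0, 0], "angular": [0, 0, 0]},
    {"offset": [0, 0, 0], "angular": [0, 0, 0]}
  ]
}}

```text
time_s: 3.0
tool_pos: [0.5271, -0.3306, 0.1409]
tool_rot: [[-0.286, 0.958, -0.001], [0.958, 0.286, 0.001], [0.001, -0.001, -1.0]]
ft_force: [0.0, -0.2, 0.7]
grip_width: 0.994
finger_force: 0.0
```

```bash
cat >> h.py <<'E'
def wworld(f,uv,z,st):
    K=f['intrinsics'];M=f['mount'];uv=np.atleast_2d(uv).astype(float)
    d=(uv-[K[0,2],K[1,2]])/[K[0,0],K[1,1]];r=np.linalg.norm(d,axis=1);
    ray=np.c_[d*(np.sin(r)/np.maximum(r,1e-9))[:,None],np.cos(r)]
    R=st['tool_rot']@M[:3,:3];o=st['tool_rot']@M[:3,3]+st['tool_pos'];w=ray@R.T
    return o+w*((z-o[2])/w[:,2])[:,None]
def st():
    s=robot.state();R=s['tool_rot'];print('t',s['time_s'].__round__(2),'pos',(s['tool_pos']*1e3).round(1),'yang',np.degrees(np.arctan2(R[1,1],R[0,1])).round(2),'z',R[:,2].round(4),'F',np.round(s['ft_force'],2),'M',np.round(s['ft_torque'],3),'w',round(s['grip_width']*85.4,1),'ff',np.round(s['finger_force'],1),'q6',np.round(s['q'],0));return s
E
python3 - <<'E'
from h import *
s=st();f=grab('wrist');cv2.imwrite('pics/w1.png',f['color'][...,::-1]);print(f['mount'].round(3).tolist(),f['intrinsics'].tolist())
E
```

```text
t 3.0 pos [ 527.1 -330.6  140.9] yang 16.61 z [-1.e-03  7.e-04 -1.e+00] F [ 0.04 -0.16  0.73] M [ 0.019 -0.03  -0.016] w 84.9 ff 0.0 q6 [-35.   9.  76.  -0.  95. -52.]
[[0.001, -0.958, -0.286, 0.073], [1.0, 0.001, -0.0, 0.0], [0.0, -0.286, 0.958, -0.142], [0.0, 0.0, 0.0, 1.0]] [[371.64829954431775, 0.0, 324.8372588990242], [0.0, 371.64829954431775, 241.56881360814626], [0.0, 0.0, 1.0]]
```

View pics/w1.png

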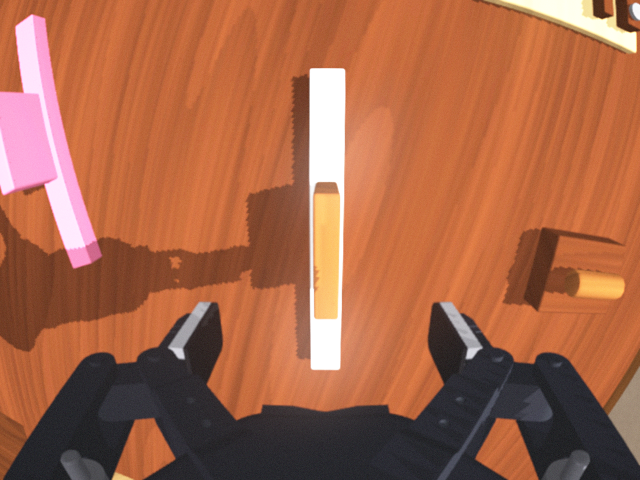

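The wrist view shows the white straightedge upright between the fingers: handle top at (327,250), aligned with the tool x axis, with the fingers at 200 and 445 on either side. The pink one is well away at (60,140). Next I descend and close.

Call:
{"name": "jog_arm", "arguments": {
  "targets": [
    {"offset": [0, 0, 30], "angular": [0, 0, 0]},
    {"offset": [0, 0, 30], "angular": [0, 0, 0]},
    {"offset": [0, 0, 25], "angular": [0, 0, 0]},
    {"offset": [0, 0, 12], "angular": [0, 0, 0]},
    {"offset": [0, 0, 7], "angular": [0, 0, 0]},
    {"offset": [0, 0, 0], "angular": [0, 0, 0]}
  ]
}}

```text
time_s: 3.65
tool_pos: [0.5274, -0.3309, 0.0376]
tool_rot: [[-0.283, 0.959, 0.0], [0.959, 0.283, -0.0], [-0.0, 0.0, -1.0]]
ft_force: [0.0, 0.4, -0.7]
grip_width: 0.998
finger_force: 0.0
```

Call:
{"name": "jog_arm", "arguments": {
  "targets": [
    {"offset": [0, 0, 0], "angular": [0, 0, 0]},
    {"offset": [0, 0, 0], "angular": [0, 0, 0]},
    {"offset": [0, 0, 0], "angular": [0, 0, 0]},
    {"offset": [0, 0, 0], "angular": [0, 0, 0]},
    {"offset": [0, 0, 0], "angular": [0, 0, 0]},
    {"offset": [0, 0, 0], "angular": [0, 0, 0]},
    {"offset": [0, 0, 0], "angular": [0, 0, 0]},
    {"offset": [0, 0, 0], "angular": [0, 0, 0]},
    {"offset": [0, 0, 0], "angular": [0, 0, 0]},
    {"offset": [0, 0, 0], "angular": [0, 0, 0]}
  ],
  "jaw": 0
}}

```text
time_s: 4.65
tool_pos: [0.5276, -0.3308, 0.0378]
tool_rot: [[-0.282, 0.959, 0.001], [0.959, 0.282, -0.0], [-0.001, 0.001, -1.0]]
ft_force: [0.6, -0.3, 4.4]
grip_width: 0.184
finger_force: 59.3
```

```bash
python3 - <<'E'
from h import *
st()
# fit stop bar / blanks finely from saved scene+side
for n in('scene','side'):
    f=load(n);W=world(f);z=W[...,2];ok=f['depth']>0
    th=np.radians(12.1);e=np.array([np.cos(th),np.sin(th)]);g=np.array([-e[1],e[0]])
    m=ok&(W[...,0]>.4)&(W[...,0]<.8)&(abs(W[...,1])<.25)&(z>.0262)&(z<.036)
    for b,p in comps(m,W,60):
        s=p[:,:2]@e;t=p[:,:2]@g;print(n,'s',np.percentile(s,[1,50,99]).round(4),'t',np.percentile(t,[1,50,99]).round(4))
        if np.ptp(t)>.25:
            A=np.polyfit(t,s,1);print('  slope deg',np.degrees(A[0]).round(2),'mid s',np.median(s).round(4))
E
```

```text
t 4.65 pos [ 527.6 -330.8   37.8] yang 16.39 z [ 8.e-04 -4.e-04 -1.e+00] F [ 0.62 -0.32  4.4 ] M [ 0.1   -0.096  0.034] w 15.7 ff 59.3 q6 [-35.  11.  84.   0.  85. -52.]
scene s [0.5687 0.5912 0.6121] t [-0.0786 -0.0391  0.0113]
scene s [0.569  0.5893 0.6047] t [-0.1295 -0.1096 -0.0879]
scene s [0.5558 0.575  0.589 ] t [-0.1804 -0.1615 -0.1409]
scene s [0.6631 0.6708 0.6766] t [-0.2162 -0.0953  0.048 ]
  slope deg -0.07 mid s 0.6708
scene s [0.6941 0.7054 0.7147] t [-0.2164 -0.0962  0.0482]
  slope deg -0.13 mid s 0.7054
side s [0.6912 0.7011 0.7123] t [-0.216  -0.1018  0.0453]
  slope deg -0.08 mid s 0.7011
side s [0.6605 0.6671 0.6741] t [-0.2162 -0.098   0.0473]
  slope deg -0.2 mid s 0.6671
side s [0.5659 0.5834 0.6084] t [-0.1278 -0.0634  0.0106]
side s [0.5528 0.5679 0.5859] t [-0.1808 -0.1619 -0.1393]
```

Call:
{"name": "jog_arm", "arguments": {
  "targets": [
    {"offset": [0, 0, -20], "angular": [0, 0, 0]},
    {"offset": [0, 0, -35], "angular": [0, 0, 0]},
    {"offset": [21.4, 6.5, 0], "angular": [0, 0, 0]},
    {"offset": [42.8, 13, 0], "angular": [0, 0, 0]},
    {"offset": [42.8, 13, 0], "angular": [0, 0, 0]},
    {"offset": [42.8, 13, 0], "angular": [0, 0, 0]},
    {"offset": [42.8, 13, 0], "angular": [0, 0, 0]},
    {"offset": [42.8, 13, 0], "angular": [0, 0, 0]},
    {"offset": [42.8, 13, 0], "angular": [0, 0, 0]},
    {"offset": [42.8, 13, 0], "angular": [0, 0, 0]}
  ]
}}

```text
time_s: 5.65
tool_pos: [0.529, 0.0063, 0.0907]
tool_rot: [[-0.282, 0.959, -0.003], [0.959, 0.282, -0.0], [0.001, -0.003, -1.0]]
ft_force: [1.7, 0.3, -2.5]
grip_width: 0.183
finger_force: 58.8
```

Call:
{"name": "jog_arm", "arguments": {
  "targets": [
    {"offset": [21.4, 6.5, 0], "angular": [0, 0, 0]},
    {"offset": [0, 0, 0], "angular": [0, 0, 0.073]},
    {"offset": [0, 0, 0], "angular": [0, 0, 0]},
    {"offset": [0, 0, 0], "angular": [0, 0, 0]},
    {"offset": [0, 0, 0], "angular": [0, 0, 0]}
  ]
}}

```text
time_s: 6.15
tool_pos: [0.5302, 0.0264, 0.0917]
tool_rot: [[-0.212, 0.977, -0.001], [0.977, 0.212, -0.0], [0.0, -0.001, -1.0]]
ft_force: [0.4, 0.6, -3.0]
grip_width: 0.179
finger_force: 58.8
```

```bash
python3 - <<'E'
from h import *
s=st();p=s['tool_pos'][:2];th=np.radians(12.1);print('s',p@[np.cos(th),np.sin(th)],'t',p@[-np.sin(th),np.cos(th)])
for n in('scene','side'):
    f=grab(n);W=world(f);z=W[...,2];hsv=cv2.cvtColor(f['color'],cv2.COLOR_RGB2HSV)
    ok=(f['depth']>0)&(hsv[...,1]<50)&(hsv[...,2]>120)&(W[...,0]>.42)&(W[...,0]<.64)&(abs(W[...,1])<.22)&(z>.05)&(z<.082)
    for b,p in comps(ok,W,60): 
        top=p[p[:,2]>np.percentile(p[:,2],90)-.006];print(n,rect(top),'ztop',np.percentile(p[:,2],[50,90]).round(4),'zslope',np.polyfit(top[:,1],top[:,2],1)[0].round(4))
f=grab('wrist');cv2.imwrite('pics/w2.png',f['color'][...,::-1])
E
```

```text
t 6.15 pos [530.2  26.4  91.7] yang 12.22 z [-1.2e-03 -2.0e-04 -1.0e+00] F [ 0.43  0.62 -3.01] M [-0.065  0.002 -0.033] w 15.3 ff 58.8 q6 [ -1.  -4.  94.  -0.  90. -13.]
s 0.5239077185530454 t -0.08531041974459017
scene (array([530.7,  25.2]), array([ 27.5, 239.3]), 12.2) ztop [0.0711 0.074 ] zslope 0.0007
side (array([528.5,  25.1]), array([ 27.4, 243.5]), 12.2) ztop [0.071  0.0733] zslope 0.0007
```

View pics/w2.png

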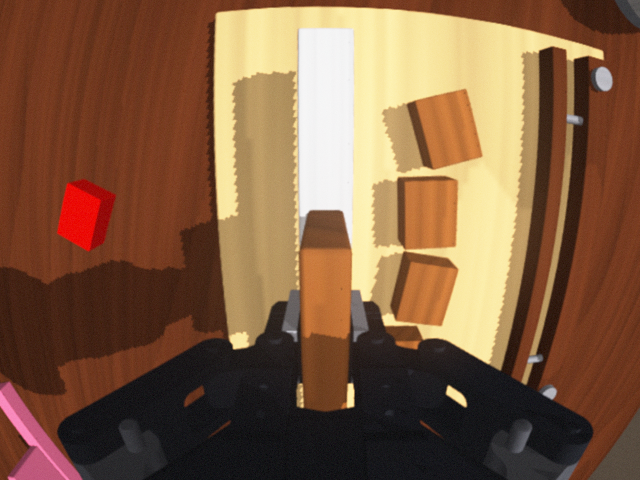

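The wrist view shows the straightedge held square: white bar at x≈326, parallel to the facing bar at x≈550, with all the blanks at x≈400–480 on its far side. I lower it to about 3 mm over the board.

Call:
{"name": "jog_arm", "arguments": {
  "targets": [
    {"offset": [0, 0, 12], "angular": [0, 0, 0]},
    {"offset": [0, 0, 12], "angular": [0, 0, 0]},
    {"offset": [0, 0, 8], "angular": [0, 0, 0]},
    {"offset": [0, 0, 4], "angular": [0, 0, 0]},
    {"offset": [0, 0, 2.5], "angular": [0, 0, 0]},
    {"offset": [0, 0, 0], "angular": [0, 0, 0]},
    {"offset": [0, 0, 0], "angular": [0, 0, 0]}
  ]
}}

```text
time_s: 7.0
tool_pos: [0.5307, 0.0271, 0.0542]
tool_rot: [[-0.211, 0.977, 0.001], [0.977, 0.211, -0.0], [-0.0, 0.001, -1.0]]
ft_force: [-0.5, -0.1, -3.8]
grip_width: 0.175
finger_force: 58.9
```

Call:
{"name": "jog_arm", "arguments": {
  "targets": [
    {"offset": [0, 4, 0], "angular": [0, 0, 0]},
    {"offset": [0, 5, 0], "angular": [0, 0, 0]},
    {"offset": [0, 5, 0], "angular": [0, 0, 0]},
    {"offset": [0, 5, 0], "angular": [0, 0, 0]},
    {"offset": [0, 5, 0], "angular": [0, 0, 0]},
    {"offset": [0, 5, 0], "angular": [0, 0, 0]},
    {"offset": [0, 5, 0], "angular": [0, 0, 0]},
    {"offset": [0, 5, 0], "angular": [0, 0, 0]},
    {"offset": [0, 5, 0], "angular": [0, 0, 0]},
    {"offset": [0, 5, 0], "angular": [0, 0, 0]}
  ]
}}

```text
time_s: 8.0
tool_pos: [0.5787, 0.0375, 0.0537]
tool_rot: [[-0.211, 0.977, -0.0], [0.977, 0.211, 0.0], [0.0, -0.0, -1.0]]
ft_force: [-1.4, -0.3, -1.3]
grip_width: 0.181
finger_force: 59.0
```

```bash
cat >> h.py <<'E'
def rep():
    s=st();p=s['tool_pos'][:2];th=np.radians(12.2);e=np.array([np.cos(th),np.sin(th)]);print('s',(p@e*1e3).round(2),'t',(p@[-e[1],e[0]]*1e3).round(1),'Fs',(s['ft_force'][:2]@e).round(2));return s
E
python3 - <<'E'
from h import *
rep()
f=grab('scene');W=world(f);z=W[...,2];th=np.radians(12.2);e=np.array([np.cos(th),np.sin(th)]);g=np.array([-e[1],e[0]])
m=(f['depth']>0)&(W[...,0]>.4)&(W[...,0]<.8)&(abs(W[...,1])<.25)&(z>.0262)&(z<.045)
for b,p in comps(m,W,60):
    s=p[:,:2]@e;t=p[:,:2]@g;print(b,'s',np.percentile(s,[1,50,99]).round(4),'t',np.percentile(t,[1,50,99]).round(4),np.median(p[:,2]).round(4))
cv2.imwrite('pics/p1.png',cv2.resize(f['color'][200:365,240:490],(800,528))[...,::-1])
E
```

```text
t 8.0 pos [578.7  37.5  53.7] yang 12.21 z [-3.e-04  0.e+00 -1.e+00] F [-1.4  -0.26 -1.34] M [-0.107  0.215 -0.015] w 15.4 ff 59.0 q6 [  0.   4.  90.   0.  86. -12.]
s 573.52 t -85.6 Fs -1.42
[293 240 120  57] s [0.562  0.5885 0.6183] t [-0.2057 -0.0963  0.0275] 0.0339
[313 272 138  56] s [0.6632 0.6705 0.6765] t [-0.2177 -0.0954  0.0467] 0.0291
[322 283 143  62] s [0.694  0.7052 0.7145] t [-0.2179 -0.0967  0.0472] 0.0293
```

View pics/p1.png

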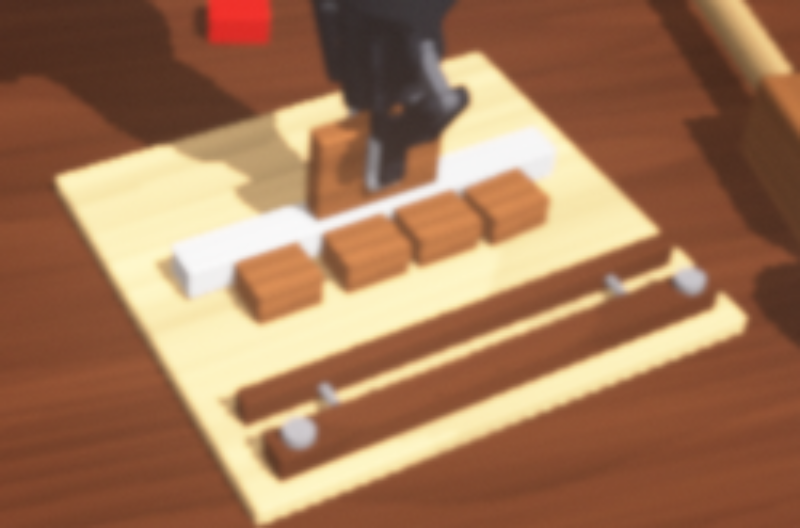

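All four blanks are now flush on the straightedge, at (280,280), (365,250), (437,225) and (507,203) in the crop, about 44 mm short of the bar. I push on and slow down near it.

Call:
{"name": "jog_arm", "arguments": {
  "targets": [
    {"offset": [0, 3, 0.5], "angular": [0, 0, 0]},
    {"offset": [0, 4, 0.5], "angular": [0, 0, 0]},
    {"offset": [0, 5, 0], "angular": [0, 0, 0]},
    {"offset": [0, 5, 0], "angular": [0, 0, 0]},
    {"offset": [0, 5, 0], "angular": [0, 0, 0]},
    {"offset": [0, 5, 0], "angular": [0, 0, 0]},
    {"offset": [0, 4, 0], "angular": [0, 0, 0]},
    {"offset": [0, 3, 0], "angular": [0, 0, 0]},
    {"offset": [0, 2, 0], "angular": [0, 0, 0]},
    {"offset": [0, 1, 0], "angular": [0, 0, 0]}
  ]
}}

```text
time_s: 9.05
tool_pos: [0.6146, 0.0453, 0.0527]
tool_rot: [[-0.211, 0.977, -0.0], [0.977, 0.211, 0.0], [0.0, -0.0, -1.0]]
ft_force: [-1.0, 0.5, -2.5]
grip_width: 0.179
finger_force: 58.9
```

```bash
python3 - <<'E'
from h import *
rep()
for n in('scene','side'):
  f=grab(n);W=world(f);z=W[...,2];th=np.radians(12.2);e=np.array([np.cos(th),np.sin(th)]);g=np.array([-e[1],e[0]])
  m=(f['depth']>0)&(W[...,0]>.4)&(W[...,0]<.8)&(abs(W[...,1])<.25)&(z>.0262)&(z<.045)
  for b,p in comps(m,W,60):
    s=p[:,:2]@e;t=p[:,:2]@g;print(n,'s',np.percentile(s,[1,50,99]).round(4),'t',np.percentile(t,[1,50,99]).round(4),np.median(p[:,2]).round(4))
E
```

```text
t 9.05 pos [614.6  45.3  52.7] yang 12.21 z [-2.e-04  0.e+00 -1.e+00] F [-0.97  0.49 -2.55] M [-0.035  0.218  0.005] w 15.3 ff 58.9 q6 [  1.  10.  84.   0.  87. -11.]
s 610.33 t -85.6 Fs -0.84
scene s [0.5986 0.6257 0.6545] t [-0.2056 -0.0973  0.0274] 0.0335
scene s [0.663  0.6706 0.6763] t [-0.2176 -0.0962  0.0463] 0.0291
scene s [0.6937 0.7053 0.7144] t [-0.2176 -0.0978  0.0476] 0.0293
side s [0.691  0.7006 0.7123] t [-0.2172 -0.1252 -0.011 ] 0.0282
side s [0.5953 0.6153 0.6733] t [-0.2125 -0.1294  0.0295] 0.0318
```

Call:
{"name": "jog_arm", "arguments": {
  "targets": [
    {"offset": [0, 1, 0], "angular": [0, 0, 0]},
    {"offset": [0, 1, 0], "angular": [0, 0, 0]},
    {"offset": [0, 1, 0], "angular": [0, 0, 0]},
    {"offset": [0, 0.5, 0], "angular": [0, 0, 0]}
  ]
}}

```text
time_s: 9.55
tool_pos: [0.618, 0.046, 0.0528]
tool_rot: [[-0.211, 0.977, -0.0], [0.977, 0.211, -0.0], [-0.0, -0.0, -1.0]]
ft_force: [-0.8, -0.6, -2.3]
grip_width: 0.18
finger_force: 58.9
```

Call:
{"name": "jog_arm", "arguments": {
  "targets": [
    {"offset": [0, 0.5, 0], "angular": [0, 0, 0]},
    {"offset": [0, 0.5, 0], "angular": [0, 0, 0]}
  ]
}}

```text
time_s: 9.75
tool_pos: [0.6189, 0.0462, 0.0528]
tool_rot: [[-0.211, 0.977, -0.0], [0.977, 0.211, 0.0], [0.0, -0.0, -1.0]]
ft_force: [-0.2, -0.2, -2.8]
grip_width: 0.176
finger_force: 58.9
```

Call:
{"name": "jog_arm", "arguments": {
  "targets": [
    {"offset": [0, 0.5, 0], "angular": [0, 0, 0]},
    {"offset": [0, 0.5, 0], "angular": [0, 0, 0]}
  ]
}}

```text
time_s: 9.95
tool_pos: [0.6199, 0.0464, 0.0528]
tool_rot: [[-0.211, 0.977, -0.0], [0.977, 0.211, -0.0], [0.0, -0.0, -1.0]]
ft_force: [-1.3, -0.1, -3.0]
grip_width: 0.186
finger_force: 58.9
```

Call:
{"name": "jog_arm", "arguments": {
  "targets": [
    {"offset": [0, 0.4, 0], "angular": [0, 0, 0]},
    {"offset": [0, 0, 0], "angular": [0, 0, 0]}
  ]
}}

```text
time_s: 10.15
tool_pos: [0.6204, 0.0465, 0.0528]
tool_rot: [[-0.211, 0.977, 0.0], [0.977, 0.211, 0.0], [-0.0, 0.0, -1.0]]
ft_force: [-1.0, 0.1, -2.7]
grip_width: 0.182
finger_force: 58.9
```

Call:
{"name": "jog_arm", "arguments": {
  "targets": [
    {"offset": [0, 0.4, 0], "angular": [0, 0, 0]},
    {"offset": [0, 0, 0], "angular": [0, 0, 0]}
  ]
}}

```text
time_s: 10.35
tool_pos: [0.6207, 0.0466, 0.0528]
tool_rot: [[-0.211, 0.977, 0.0], [0.977, 0.211, 0.0], [-0.0, 0.0, -1.0]]
ft_force: [-0.0, 0.1, -2.1]
grip_width: 0.18
finger_force: 58.8
```

Call:
{"name": "jog_arm", "arguments": {
  "targets": [
    {"offset": [0, 0.4, 0], "angular": [0, 0, 0]},
    {"offset": [0, 0, 0], "angular": [0, 0, 0]}
  ]
}}

```text
time_s: 10.55
tool_pos: [0.6211, 0.0467, 0.0528]
tool_rot: [[-0.211, 0.977, 0.0], [0.977, 0.211, -0.0], [-0.0, 0.0, -1.0]]
ft_force: [-1.6, 0.6, -2.5]
grip_width: 0.182
finger_force: 58.9
```

Call:
{"name": "jog_arm", "arguments": {
  "targets": [
    {"offset": [0, 0.4, 0], "angular": [0, 0, 0]},
    {"offset": [0, 0, 0], "angular": [0, 0, 0]}
  ]
}}

```text
time_s: 10.75
tool_pos: [0.6215, 0.0468, 0.0528]
tool_rot: [[-0.211, 0.977, 0.0], [0.977, 0.211, -0.0], [-0.0, 0.0, -1.0]]
ft_force: [-0.4, 0.1, -3.0]
grip_width: 0.18
finger_force: 58.9
```

Call:
{"name": "jog_arm", "arguments": {
  "targets": [
    {"offset": [0, 0.4, 0], "angular": [0, 0, 0]},
    {"offset": [0, 0, 0], "angular": [0, 0, 0]}
  ]
}}

```text
time_s: 10.95
tool_pos: [0.6219, 0.0468, 0.0528]
tool_rot: [[-0.211, 0.977, 0.0], [0.977, 0.211, 0.0], [0.0, 0.0, -1.0]]
ft_force: [-1.5, -0.7, -2.7]
grip_width: 0.18
finger_force: 58.9
```

Call:
{"name": "jog_arm", "arguments": {
  "targets": [
    {"offset": [0, 0.3, 0], "angular": [0, 0, 0]},
    {"offset": [0, 0, 0], "angular": [0, 0, 0]}
  ]
}}

```text
time_s: 11.15
tool_pos: [0.6222, 0.0469, 0.0528]
tool_rot: [[-0.211, 0.977, 0.0], [0.977, 0.211, 0.0], [-0.0, 0.0, -1.0]]
ft_force: [-0.5, 0.0, -2.0]
grip_width: 0.18
finger_force: 58.9
```

Call:
{"name": "jog_arm", "arguments": {
  "targets": [
    {"offset": [0, 0.4, 0], "angular": [0, 0, 0]},
    {"offset": [0, 0, 0], "angular": [0, 0, 0]}
  ]
}}

```text
time_s: 11.35
tool_pos: [0.6226, 0.047, 0.0528]
tool_rot: [[-0.211, 0.977, 0.0], [0.977, 0.211, 0.0], [0.0, 0.0, -1.0]]
ft_force: [-0.8, 0.1, -1.7]
grip_width: 0.177
finger_force: 58.9
```

Call:
{"name": "jog_arm", "arguments": {
  "targets": [
    {"offset": [0, 0.3, 0], "angular": [0, 0, 0]},
    {"offset": [0, 0, 0], "angular": [0, 0, 0]}
  ]
}}

```text
time_s: 11.55
tool_pos: [0.6229, 0.0471, 0.0528]
tool_rot: [[-0.211, 0.977, 0.0], [0.977, 0.211, -0.0], [-0.0, 0.0, -1.0]]
ft_force: [-1.0, 0.0, -1.7]
grip_width: 0.181
finger_force: 58.9
```

```bash
python3 - <<'E'
from h import *
rep()
f=grab('side');cv2.imwrite('pics/p2.png',cv2.resize(f['color'][190:300,270:450],(800,489),interpolation=2)[...,::-1])
E
```

```text
t 11.55 pos [622.9  47.1  52.8] yang 12.2 z [ 1.e-04 -0.e+00 -1.e+00] F [-1.02  0.02 -1.65] M [-0.077  0.196 -0.036] w 15.4 ff 58.9 q6 [  1.  11.  82.  -0.  87. -11.]
s 618.74 t -85.6 Fs -0.99
```

View pics/p2.png

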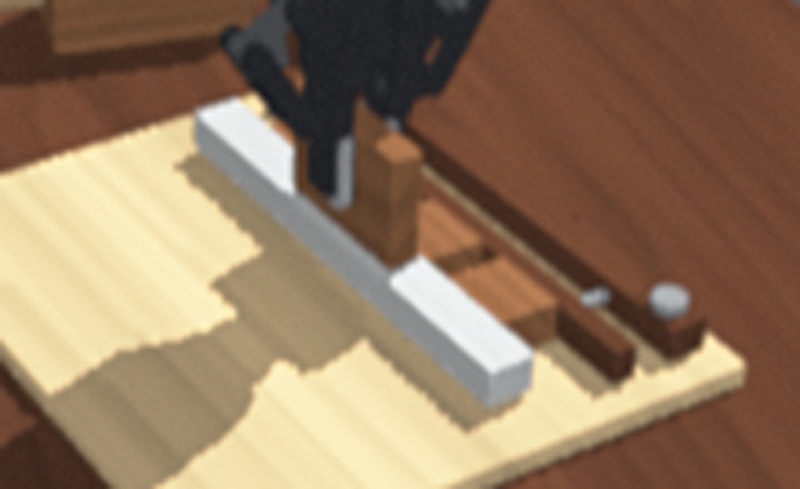

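The row is practically at the bar: the blank at (515,290) is near the bar at (600,330), with no light strip left between them. The force is still only sliding friction, so I keep feeling forward.

Call:
{"name": "jog_arm", "arguments": {
  "targets": [
    {"offset": [0, 0.3, 0], "angular": [0, 0, 0]},
    {"offset": [0, 0, 0], "angular": [0, 0, 0]}
  ]
}}

```text
time_s: 11.8
tool_pos: [0.6232, 0.0471, 0.0528]
tool_rot: [[-0.211, 0.977, 0.0], [0.977, 0.211, -0.0], [-0.0, 0.0, -1.0]]
ft_force: [-0.7, 0.1, -3.0]
grip_width: 0.176
finger_force: 58.9
```

Call:
{"name": "jog_arm", "arguments": {
  "targets": [
    {"offset": [0, 0.3, 0], "angular": [0, 0, 0]},
    {"offset": [0, 0, 0], "angular": [0, 0, 0]}
  ]
}}

```text
time_s: 12.0
tool_pos: [0.6235, 0.0472, 0.0528]
tool_rot: [[-0.211, 0.977, 0.0], [0.977, 0.211, -0.0], [-0.0, 0.0, -1.0]]
ft_force: [-1.7, -0.0, -2.5]
grip_width: 0.183
finger_force: 58.9
```

Call:
{"name": "jog_arm", "arguments": {
  "targets": [
    {"offset": [0, 0.3, 0], "angular": [0, 0, 0]},
    {"offset": [0, 0, 0], "angular": [0, 0, 0]}
  ]
}}

```text
time_s: 12.2
tool_pos: [0.6238, 0.0472, 0.0528]
tool_rot: [[-0.211, 0.977, 0.0], [0.977, 0.211, -0.0], [-0.0, 0.0, -1.0]]
ft_force: [-0.9, -0.1, -3.1]
grip_width: 0.179
finger_force: 58.9
```

Call:
{"name": "jog_arm", "arguments": {
  "targets": [
    {"offset": [0, 0.3, 0], "angular": [0, 0, 0]},
    {"offset": [0, 0, 0], "angular": [0, 0, 0]}
  ]
}}

```text
time_s: 12.4
tool_pos: [0.6241, 0.0473, 0.0528]
tool_rot: [[-0.211, 0.977, 0.0], [0.977, 0.211, -0.0], [-0.0, 0.0, -1.0]]
ft_force: [-1.3, 0.2, -1.5]
grip_width: 0.177
finger_force: 58.9
```

Call:
{"name": "jog_arm", "arguments": {
  "targets": [
    {"offset": [0, 0.3, 0], "angular": [0, 0, 0]},
    {"offset": [0, 0, 0], "angular": [0, 0, 0]}
  ]
}}

```text
time_s: 12.6
tool_pos: [0.6241, 0.0473, 0.0528]
tool_rot: [[-0.211, 0.977, -0.001], [0.977, 0.211, -0.0], [-0.0, -0.001, -1.0]]
ft_force: [-2.3, -1.3, -1.8]
grip_width: 0.18
finger_force: 59.1
```

Call:
{"name": "jog_arm", "arguments": {
  "targets": [
    {"offset": [0, 0.3, 0], "angular": [0, 0, 0]},
    {"offset": [0, 0, 0], "angular": [0, 0, 0]}
  ]
}}

```text
time_s: 12.8
tool_pos: [0.6242, 0.0473, 0.0528]
tool_rot: [[-0.211, 0.977, -0.001], [0.977, 0.211, -0.0], [0.0, -0.001, -1.0]]
ft_force: [-4.7, -1.3, 0.7]
grip_width: 0.179
finger_force: 59.3
```

```bash
python3 - <<'E'
from h import *
rep()
E
```

```text
t 12.8 pos [624.2  47.3  52.8] yang 12.2 z [-1.1e-03 -2.0e-04 -1.0e+00] F [-4.75 -1.3   0.75] M [-0.159  0.904  0.025] w 15.3 ff 59.3 q6 [  1.  11.  82.  -0.  87. -11.]
s 620.07 t -85.6 Fs -4.91
```

Call:
{"name": "jog_arm", "arguments": {
  "targets": [
    {"offset": [0, 0.2, 0], "angular": [0, 0, 0]},
    {"offset": [0, 0, 0], "angular": [0, 0, 0]}
  ]
}}

```text
time_s: 13.0
tool_pos: [0.6242, 0.0473, 0.0528]
tool_rot: [[-0.211, 0.977, -0.001], [0.977, 0.211, -0.0], [0.0, -0.002, -1.0]]
ft_force: [-5.9, -0.3, 0.7]
grip_width: 0.182
finger_force: 59.4
```

```bash
python3 - <<'E'
from h import *
rep()
E
```

```text
t 13.0 pos [624.2  47.3  52.8] yang 12.2 z [-1.5e-03 -3.0e-04 -1.0e+00] F [-5.87 -0.27  0.69] M [-0.231  1.037 -0.022] w 15.6 ff 59.4 q6 [  1.  11.  82.  -0.  87. -11.]
s 620.11 t -85.6 Fs -5.8
```

Call:
{"name": "jog_arm", "arguments": {
  "targets": [
    {"offset": [0, 0.2, 0], "angular": [0, 0, 0]},
    {"offset": [0, 0.2, 0], "angular": [0, 0, 0]},
    {"offset": [0, 0, 0], "angular": [0, 0, 0]}
  ]
}}

```text
time_s: 13.3
tool_pos: [0.6242, 0.0473, 0.0528]
tool_rot: [[-0.211, 0.977, -0.002], [0.977, 0.211, -0.0], [0.0, -0.002, -1.0]]
ft_force: [-7.2, -1.9, 2.6]
grip_width: 0.182
finger_force: 59.5
```

```bash
python3 - <<'E'
from h import *
rep()
E
```

```text
t 13.3 pos [624.2  47.3  52.8] yang 12.2 z [-2.4e-03 -4.0e-04 -1.0e+00] F [-7.22 -1.86  2.56] M [-0.275  1.376 -0.025] w 15.5 ff 59.5 q6 [  1.  11.  82.  -0.  87. -11.]
s 620.13 t -85.6 Fs -7.45
```

Call:
{"name": "jog_arm", "arguments": {
  "targets": [
    {"offset": [0, 0.3, 0], "angular": [0, 0, 0]},
    {"offset": [0, 0.2, 0], "angular": [0, 0, 0]},
    {"offset": [0, 0, 0], "angular": [0, 0, 0]}
  ]
}}

```text
time_s: 13.6
tool_pos: [0.6243, 0.0474, 0.0529]
tool_rot: [[-0.211, 0.977, -0.003], [0.977, 0.211, -0.001], [0.0, -0.003, -1.0]]
ft_force: [-8.9, -1.8, 3.5]
grip_width: 0.181
finger_force: 59.7
```

```bash
python3 - <<'E'
from h import *
rep()
E
```

```text
t 13.6 pos [624.3  47.4  52.9] yang 12.2 z [-3.3e-03 -6.0e-04 -1.0e+00] F [-8.85 -1.81  3.49] M [-0.32   1.681 -0.008] w 15.5 ff 59.7 q6 [  1.  12.  82.  -0.  87. -11.]
s 620.23 t -85.6 Fs -9.04
```

Fs is 9.0 N and the moment about z is about zero, so the push is even across the row. I add a little and hold.

Call:
{"name": "jog_arm", "arguments": {
  "targets": [
    {"offset": [0, 0.3, 0], "angular": [0, 0, 0]},
    {"offset": [0, 0, 0], "angular": [0, 0, 0]},
    {"offset": [0, 0, 0], "angular": [0, 0, 0]}
  ]
}}

```text
time_s: 13.9
tool_pos: [0.6244, 0.0474, 0.0529]
tool_rot: [[-0.211, 0.977, -0.004], [0.977, 0.211, -0.001], [0.0, -0.004, -1.0]]
ft_force: [-10.0, -3.0, 3.1]
grip_width: 0.179
finger_force: 59.8
```

Call:
{"name": "jog_arm", "arguments": {
  "targets": [
    {"offset": [0, 0, 0], "angular": [0, 0, 0]},
    {"offset": [0, 0, 0], "angular": [0, 0, 0]},
    {"offset": [0, 0, 0], "angular": [0, 0, 0]},
    {"offset": [0, 0, 0], "angular": [0, 0, 0]},
    {"offset": [0, 0, 0], "angular": [0, 0, 0]}
  ]
}}

```text
time_s: 14.4
tool_pos: [0.6244, 0.0474, 0.0528]
tool_rot: [[-0.211, 0.977, -0.004], [0.977, 0.211, -0.001], [0.0, -0.004, -1.0]]
ft_force: [-10.4, -1.4, 1.9]
grip_width: 0.178
finger_force: 59.8
```

```bash
python3 - <<'E'
from h import *
rep()
E
```

```text
t 14.4 pos [624.4  47.4  52.8] yang 12.2 z [-3.9e-03 -7.0e-04 -1.0e+00] F [-10.41  -1.39   1.93] M [-0.328  1.828 -0.013] w 15.2 ff 59.8 q6 [  1.  12.  82.  -0.  87. -11.]
s 620.28 t -85.6 Fs -10.47
```

Call:
{"name": "jog_arm", "arguments": {
  "targets": [
    {"offset": [0, 0, 0], "angular": [0, 0, 0]},
    {"offset": [0, 0, 0], "angular": [0, 0, 0]},
    {"offset": [0, 0, 0], "angular": [0, 0, 0]},
    {"offset": [0, 0, 0], "angular": [0, 0, 0]},
    {"offset": [0, 0, 0], "angular": [0, 0, 0]},
    {"offset": [0, 0, 0], "angular": [0, 0, 0]},
    {"offset": [0, 0, 0], "angular": [0, 0, 0]},
    {"offset": [0, 0, 0], "angular": [0, 0, 0]}
  ]
}}

```text
time_s: 15.2
tool_pos: [0.6244, 0.0474, 0.0529]
tool_rot: [[-0.211, 0.977, -0.004], [0.977, 0.211, -0.001], [0.0, -0.004, -1.0]]
ft_force: [-9.0, -1.9, 2.7]
grip_width: 0.182
finger_force: 59.8
```

Call:
{"name": "jog_arm", "arguments": {
  "targets": [
    {"offset": [0, -0.5, 0], "angular": [0, 0, 0]},
    {"offset": [0, -0.5, 0], "angular": [0, 0, 0]},
    {"offset": [0, -0.5, 0], "angular": [0, 0, 0]},
    {"offset": [0, -0.5, 0], "angular": [0, 0, 0]},
    {"offset": [0, -0.5, 0], "angular": [0, 0, 0]},
    {"offset": [0, -1, 0], "angular": [0, 0, 0]},
    {"offset": [0, -3, 0], "angular": [0, 0, 0]},
    {"offset": [0, -6, 0], "angular": [0, 0, 0]},
    {"offset": [0, -12, 0], "angular": [0, 0, 0]},
    {"offset": [0, -12, 0], "angular": [0, 0, 0]}
  ]
}}

```text
time_s: 16.2
tool_pos: [0.5897, 0.0399, 0.0527]
tool_rot: [[-0.211, 0.977, 0.0], [0.977, 0.211, 0.0], [0.0, 0.0, -1.0]]
ft_force: [0.7, -0.9, -2.8]
grip_width: 0.18
finger_force: 59.1
```

Call:
{"name": "jog_arm", "arguments": {
  "targets": [
    {"offset": [0, -25, 0], "angular": [0, 0, 0]},
    {"offset": [0, -25, 0], "angular": [0, 0, 0]},
    {"offset": [0, -6, -15], "angular": [0, 0, 0]},
    {"offset": [0, 0, -25], "angular": [0, 0, 0]},
    {"offset": [0, 0, 0], "angular": [0, 0, 0]},
    {"offset": [0, 0, 0], "angular": [0, 0, 0]}
  ]
}}

```text
time_s: 16.8
tool_pos: [0.5366, 0.0282, 0.094]
tool_rot: [[-0.211, 0.977, 0.003], [0.977, 0.211, -0.0], [-0.001, 0.003, -1.0]]
ft_force: [0.4, 0.8, -3.6]
grip_width: 0.178
finger_force: 59.8
```

```bash
python3 - <<'E'
from h import *
rep()
th=np.radians(12.2);e=np.array([np.cos(th),np.sin(th)]);g=np.array([-e[1],e[0]])
for n in('scene','side'):
  f=grab(n);W=world(f);z=W[...,2]
  m=(f['depth']>0)&(W[...,0]>.55)&(W[...,0]<.8)&(abs(W[...,1])<.25)&(z>.0305 if n=='scene' else z>.0298)&(z<.037)
  for b,p in comps(m,W,40):
    s=p[:,:2]@e;t=p[:,:2]@g;print(n,b,'s',np.percentile(s,[1,50,99]).round(4),'t',np.percentile(t,[1,50,99]).round(4),rect(p))
f=load('scene');s=load('side')
cv2.imwrite('pics/p3.png',np.hstack([cv2.resize(f['color'][240:365,290:480],(400,300),interpolation=2),cv2.resize(s['color'][190:300,290:450],(400,300),interpolation=2)])[...,::-1])
E
```

```text
t 16.8 pos [536.6  28.2  94. ] yang 12.21 z [ 0.0032 -0.     -1.    ] F [ 0.36  0.79 -3.61] M [-0.017 -0.012 -0.024] w 15.2 ff 59.8 q6 [ -1.  -4.  93.   0.  90. -13.]
s 530.48 t -85.8 Fs 0.52
scene [398 267  28  20] s [0.6319 0.6484 0.6645] t [-0.0348 -0.0159  0.005 ] (array([637.6, 122.7]), array([35.7, 40.7]), 11.4)
scene [376 275  30  19] s [0.6319 0.6493 0.6645] t [-0.0799 -0.0604 -0.0405] (array([646.4,  78.6]), array([35. , 41.1]), 8.3)
scene [353 282  30  24] s [0.6316 0.6492 0.6681] t [-0.1266 -0.1076 -0.0863] (array([659.1,  33.9]), array([41.5, 41.8]), 12.6)
scene [449 283  11  10] s [0.6961 0.705  0.7126] t [0.0261 0.0334 0.043 ] (array([681.1, 181.4]), array([16.5, 18.8]), 22.6)
scene [325 292  30  21] s [0.6318 0.6489 0.6643] t [-0.1808 -0.1616 -0.1413] (array([667.5, -20.1]), array([34.4, 40.3]), 10.5)
scene [328 330  11  10] s [0.6954 0.7041 0.7116] t [-0.2118 -0.2045 -0.1949] (array([730.7, -50.6]), array([15. , 17.3]), 63.6)
side [331 215  35  25] s [0.629  0.6449 0.6626] t [-0.0799 -0.042   0.0047] (array([641.1,  99.6]), array([37.7, 87.3]), 10.9)
side [355 235  24  15] s [0.6297 0.6455 0.662 ] t [-0.127  -0.1073 -0.0859] (array([653.8,  31.6]), array([33.5, 45.5]), 11.4)
side [371 249  25  14] s [0.6299 0.6452 0.6638] t [-0.181  -0.1609 -0.1411] (array([666.7, -20.8]), array([35.9, 42. ]), 12.1)
side [416 255   9   6] s [0.6937 0.7004 0.7104] t [-0.2124 -0.2044 -0.1949] (array([729.1, -50.3]), array([16.5, 17.9]), 1.4)
```

View pics/p3.png

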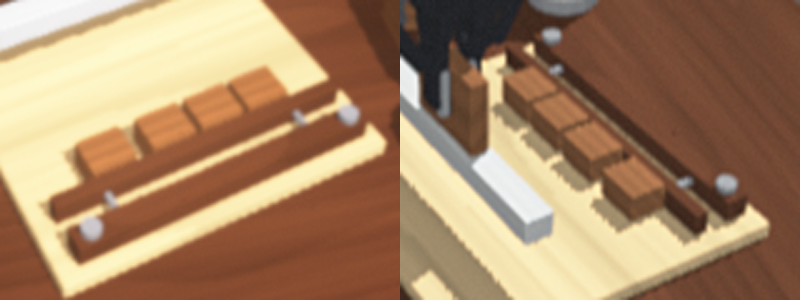

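The row is flush. All four blanks have their near faces at s = 631.6–631.9 mm in the scene view, against the bar at (200,150) in the left crop and (600,140) in the right. I carry the straightedge back to its free spot on the bench.

Call:
{"name": "jog_arm", "arguments": {
  "targets": [
    {"offset": [-21.8, -5.3, 0], "angular": [0, 0, 0]},
    {"offset": [-43.6, -10.6, 0], "angular": [0, 0, 0]},
    {"offset": [-43.6, -10.6, 0], "angular": [0, 0, 0]},
    {"offset": [-43.6, -10.6, 0], "angular": [0, 0, 0]},
    {"offset": [-43.6, -10.6, 0], "angular": [0, 0, 0]},
    {"offset": [-43.6, -10.6, 0], "angular": [0, 0, 0]},
    {"offset": [-43.6, -10.6, 0], "angular": [0, 0, 0]},
    {"offset": [-43.6, -10.6, 0], "angular": [0, 0, 0]},
    {"offset": [-21.8, -5.3, 0], "angular": [0, 0, 0]},
    {"offset": [0, 0, 0], "angular": [0, 0, 0]}
  ]
}}

```text
time_s: 17.9
tool_pos: [0.5251, -0.3337, 0.0904]
tool_rot: [[-0.207, 0.978, -0.003], [0.978, 0.207, 0.001], [0.001, -0.003, -1.0]]
ft_force: [0.3, 0.3, -2.3]
grip_width: 0.182
finger_force: 59.7
```

Call:
{"name": "jog_arm", "arguments": {
  "targets": [
    {"offset": [0, 0, 15], "angular": [0, 0, 0]},
    {"offset": [0, 0, 15], "angular": [0, 0, 0]},
    {"offset": [0, 0, 12], "angular": [0, 0, 0]},
    {"offset": [0, 0, 8], "angular": [0, 0, 0]},
    {"offset": [0, 0, 3], "angular": [0, 0, 0]},
    {"offset": [0, 0, 0], "angular": [0, 0, 0]},
    {"offset": [0, 0, 0], "angular": [0, 0, 0]},
    {"offset": [0, 0, 0], "angular": [0, 0, 0]}
  ]
}}

```text
time_s: 18.7
tool_pos: [0.5268, -0.331, 0.0407]
tool_rot: [[-0.211, 0.977, 0.001], [0.977, 0.211, -0.001], [-0.001, 0.001, -1.0]]
ft_force: [-0.4, -0.3, -2.3]
grip_width: 0.185
finger_force: 59.7
```

```bash
python3 - <<'E'
from h import *
rep()
E
```

```text
t 18.7 pos [ 526.8 -331.    40.7] yang 12.21 z [ 0.0013 -0.001  -1.    ] F [-0.37 -0.26 -2.28] M [-0.021 -0.024 -0.003] w 15.8 ff 59.7 q6 [-35.  11.  83.  -0.  85. -47.]
s 444.99 t -434.8 Fs -0.41
```

Call:
{"name": "jog_arm", "arguments": {
  "targets": [
    {"offset": [0, 0, 1], "angular": [0, 0, 0]},
    {"offset": [0, 0, 1], "angular": [0, 0, 0]},
    {"offset": [0, 0, 0.5], "angular": [0, 0, 0]},
    {"offset": [0, 0, 0], "angular": [0, 0, 0]},
    {"offset": [0, 0, 0], "angular": [0, 0, 0]}
  ]
}}

```text
time_s: 19.2
tool_pos: [0.5266, -0.3308, 0.0378]
tool_rot: [[-0.211, 0.977, 0.001], [0.977, 0.211, -0.0], [-0.001, 0.0, -1.0]]
ft_force: [-0.4, 0.8, 1.5]
grip_width: 0.176
finger_force: 60.2
```

Call:
{"name": "jog_arm", "arguments": {
  "targets": [
    {"offset": [0, 0, 0.4], "angular": [0, 0, 0]},
    {"offset": [0, 0, 0], "angular": [0, 0, 0]}
  ]
}}

```text
time_s: 19.4
tool_pos: [0.5266, -0.3308, 0.0378]
tool_rot: [[-0.211, 0.977, 0.001], [0.977, 0.211, -0.001], [-0.001, 0.001, -1.0]]
ft_force: [-2.3, 1.0, 5.1]
grip_width: 0.178
finger_force: 60.7
```

The straightedge is seated on the bench. I release it, retreat straight up, and check.

Call:
{"name": "jog_arm", "arguments": {
  "targets": [
    {"offset": [0, 0, 0], "angular": [0, 0, 0]},
    {"offset": [0, 0, 0], "angular": [0, 0, 0]},
    {"offset": [0, 0, 0], "angular": [0, 0, 0]},
    {"offset": [0, 0, 0], "angular": [0, 0, 0]},
    {"offset": [0, 0, 0], "angular": [0, 0, 0]},
    {"offset": [0, 0, 0], "angular": [0, 0, 0]},
    {"offset": [0, 0, 0], "angular": [0, 0, 0]},
    {"offset": [0, 0, 0], "angular": [0, 0, 0]}
  ],
  "jaw": 80
}}

```text
time_s: 20.2
tool_pos: [0.5264, -0.3307, 0.0369]
tool_rot: [[-0.211, 0.977, 0.0], [0.977, 0.211, -0.0], [-0.0, 0.0, -1.0]]
ft_force: [0.1, 0.3, 0.1]
grip_width: 0.94
finger_force: 0.0
```

Call:
{"name": "jog_arm", "arguments": {
  "targets": [
    {"offset": [0, 0, -5], "angular": [0, 0, 0]},
    {"offset": [0, 0, -15], "angular": [0, 0, 0]},
    {"offset": [0, 0, -30], "angular": [0, 0, 0]},
    {"offset": [0, 0, -40], "angular": [0, 0, 0]},
    {"offset": [0, 0, -40], "angular": [0, 0, 0]},
    {"offset": [0, 0, 0], "angular": [0, 0, 0]},
    {"offset": [0, 0, 0], "angular": [0, 0, 0]},
    {"offset": [0, 0, 0], "angular": [0, 0, 0]}
  ]
}}

```text
time_s: 21.0
tool_pos: [0.5261, -0.3305, 0.1664]
tool_rot: [[-0.211, 0.977, -0.001], [0.977, 0.211, 0.001], [0.001, -0.001, -1.0]]
ft_force: [0.0, -0.1, -0.1]
grip_width: 0.937
finger_force: 0.0
```

```bash
python3 - <<'E'
from h import *
rep()
f=grab('scene');cv2.imwrite('pics/end.png',f['color'][...,::-1])
W=world(f);z=W[...,2];th=np.radians(12.2);e=np.array([np.cos(th),np.sin(th)])
m=(f['depth']>0)&(W[...,0]>.55)&(W[...,0]<.8)&(abs(W[...,1])<.25)&(z>.0305)&(z<.037)
for b,p in comps(m,W,150): print(np.percentile(p[:,:2]@e,[1,99]).round(4),rect(p))
m=(f['depth']>0)&(W[...,0]>.45)&(W[...,0]<.62)&(W[...,1]<-.25)&(z>.07)&(z<.086)
for b,p in comps(m,W,60): print('handle',rect(p),np.median(p[:,2]))
E
```

```text
t 21.0 pos [ 526.1 -330.5  166.4] yang 12.2 z [-8.e-04  6.e-04 -1.e+00] F [ 0.02 -0.09 -0.14] M [-0.066 -0.014  0.059] w 80.0 ff 0.0 q6 [-35.   8.  74.  -0.  98. -47.]
s 444.39 t -434.2 Fs -0.0
[0.6322 0.664 ] (array([636.6, 122.6]), array([34.9, 41.3]), 11.1)
[0.6317 0.6643] (array([646.6,  78.3]), array([35.1, 41.7]), 11.4)
[0.632  0.6666] (array([658.6,  33.5]), array([39.4, 42.2]), 15.6)
[0.6317 0.6649] (array([667.6, -20.8]), array([36.2, 41.2]), 10.7)
handle (array([ 527.5, -331.5]), array([18.9, 80.1]), 10.6) 0.07677734322978169
```

View pics/end.png

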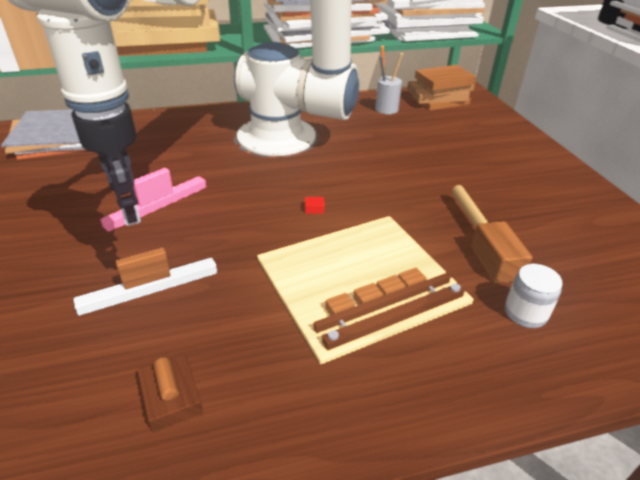

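The straightedge lies flat on the bench at (147,285). The row is flush on the bar at (340–412, 303–277), and the mallet, tin and print block have not moved.

```bash
python3 -c "
from rig import robot
print(robot.sign_off())"
```

```text
the job is handed in; nothing more can be done
None
```

The job is handed in at about 21 s: the four blanks sit flush against the bar after a push that read 9–10.5 N for over a second, and the straightedge lies flat on the bench, off the board.

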